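# Load two tea sample tins into the carrier

### The arm

A 7-joint arm with a two-finger parallel gripper is mounted at the origin on a cart in front of the work surface, level with it; the furniture and walls round the work are solid. World frame = base frame: x ahead of the robot, y to its left, z up, the work surface at z = 0. Lengths are in m, angles in rad, forces in N, time in s.
With the tool pointing down it reaches from about 0.425 to 0.875 m from the base axis. Payload 8.4 kg.
Tool frame: the origin (TCP) lies between the finger pads, 19 mm behind the fingertips; this is the grasp point; z points along the fingers, y is the line along which they close (so a half turn about z gives the same grasp; the last joint's range is limited). The gripper opens to 85 mm and grips with 20 to 120 N. Pads are 22 mm wide; open, the fingers measure 114 mm over their backs; the gripper's body (76 mm by 85 mm) begins 54 mm behind the grasp point. The pads swing forward as they close: fully open they stand 13 mm farther back than shut.
Start: joints at [-1.299, 0.333, 0.04, 1.465, -0.013, 1.343, -0.059], TCP at [0.236, 0.606, 0.25] pointing down, gripper open.
Joint ranges: [-2.58, 2.58], [-0.38, 2.09], [-1.3, 1.39], [0.25, 2.4], [-1.5, 4.64], [0.08, 2.09], [-2.65, 2.65]. Speed limits (rad/s): [2.22, 2.22, 2.79, 2.79, 3.14, 3.14, 3.14].

### API

Orientations are given as a 3x3 rotation matrix whose columns are the frame's x, y, z axes.
In Python, from bench import get_obs, cams, workorder, spotter gives the robot as it stands.
- The arm moves only by the tool move_arm, never from a script. Its argument "rows" is a list that holds one entry, the list of rows, each a list of 7 numbers: the turn, a rotation vector about the tool's x, y, z as a fraction of full scale, then the shift along the tool's x, y, z as a fraction of full scale, then the closure, from 0 (fully open) to 1 (shut). A call has 1 to 10 rows; each row shifts and turns the commanded pose from where the row before left it, along the tool's axes as they then stand; what a row does not reach is not made up. Full scale, the value 1, is 10 cm for a shift and pi/2 rad for a turn. A row lasts 1/10 s, in which the tool goes at most 50 mm and 8.59 degrees, less where a joint would pass 70% of its speed; a pose out of reach is approached as far as the arm can. A call with a number of a shift or a turn outside -1 to 1 is refused whole. A call with a gripper value outside its range is refused whole. The fingers move at their own pace and stop on an object; "newtons" is the grip in N (left out, the last holds). Time passes only in rows, so rows that do not move let the fingers close. It gives the time, the measured TCP pose, the force, the opening and the grip force at its end, in the units of the state.
- get_obs(): the state, without advancing time (a new reading comes with each control period).
- cams.snapshot(name): name is "scene" or "side" or "wrist"; returns a dict with "img" (420x560x3 uint8, blue, green, red), "depth" (420x560 float32, m along the optical axis (not along the pixel's ray), 0 where there is no reading), "K" (3x3 intrinsics, pixels), "extrinsics" (4x4, takes a point from world to camera coordinates); the wrist camera has in their place "tool_from_camera" (4x4, takes a point from camera to tool coordinates, whose origin is the TCP and whose axes are the flange's). Camera axes: x right, y down, z forward; pixel columns grow to the right and rows downward; lengths in m; the calibration is good to about 2 mm. A picture is of the moment at which its call begins: read the wrist's pose just before it.
- workorder.finish_job(): hands the job in; it is judged then, once.
Trained networks look in the newest picture that a camera, given by its name, has taken for a name from the list of things; names that differ only in an ending like _2 or _b are one class to them, and where a whole thing is asked for, a point or a joint stands for the part that bears it (a point fixed in the world has none). Each returns a list of dicts, best first, with "p" (0 to 1); they miss things now and then, are a little off and sometimes report something else, mostly with a low value. They report only what shows in the picture. A call takes as long as a camera call. They do not tell look-alikes from the thing itself.
- spotter.silhouettes(camera, query): "region" (420x560 bool, what is visible of it) and "at" ([column, row] in pixels, amid what is visible of it).
The state is a dict: "clock": time; "q": joint angles; "qd": joint speeds; "tau": joint torques, N m; "ee_pos": TCP position; "orientation": TCP orientation; "contact_force": force on the tool from outside, world axes, zero at the start; "moment": the same for the moment, N m; "grip_width": opening from 0.0 (shut) to 1.0 (fully open); "grip_force": force on a finger pad.
Only numpy, scipy, OpenCV 4.12 (cv2) and the standard library are available. Lean on these libraries where they do the work, as an engineer would, in place of code of your own. Each camera call takes 0.05 s, during which the arm holds its last target. There are 200 camera calls.

### The job

Put the green tin and the cream tin upright into the two round pockets of the wooden carrier, one tin in each pocket, whichever way round. Lower each tin to its pocket before letting go of it, and leave the silver tin where it stands.

Things in the scene. Friction and masses are not known exactly. Their poses are not given: they have to be found in the camera images.
- carrier: Wooden block, 206 (its x) x 110 (its y) x 34 mm high, fixed. Two empty round cork-floored pockets, 84 mm in diameter, 24 mm deep, mouths chamfered 4 mm, centred at x = +50 and -50 mm, y = 0 in its frame; floors 10 mm above the worktop. Origin: centre of the underside; z up. Grip across its y to clear the next pocket. A 310 mm tall grinder stands to its left: pass above it.
- green_tin: Dark green round sample tin with a closed lid that does not come off, 57 mm in diameter (54 mm body under the lid's rim), 66 mm high, about 0.1 kg, standing on the worktop. Origin: centre of its underside; z up. It goes into a pocket. Can be gripped from above with the tool centre point 42 mm above its underside.
- cream_tin: Cream (pale yellow) round sample tin with a closed lid that does not come off, 62 mm in diameter (59 mm body under the lid's rim), 70 mm high, about 0.14 kg, standing on the worktop. Origin: centre of its underside; z up. It goes into a pocket. Can be gripped from above with the tool centre point 42 mm above its underside.
- silver_tin: Silver-grey round sample tin, 64 mm in diameter, 48 mm high, standing on the worktop; a bystander, to be left where it stands. Origin: centre of its underside; z up. At the start the centres of the three tins are at least 90 mm apart.
Mind the look-alikes: they are no part of the job. Leave any red look-alike of the cream_tin alone.

How it is judged:
By the outcome, as a careful person would: the job done as asked, in the order asked, and still so for the second after the job is handed in, with the robot touching nothing.
It also fails if it takes over 56 s, if anything falls off the work surface, if the arm or the gripper's body presses on something with over 40 N, if the wrist force passes 120 N, or if a joint passes its speed limit or range.

## Working session

There is one attempt and no reset: what is moved stays moved. The work goes in short steps, Python scripts to look and compute and a tool call to move; the robot and the scene stay as the last step left them, time stands still between calls to the robot, and variables do not carry over. Pictures are saved under pics/ and viewed, at most 10 in all, crops included, and the job is handed in when it is done.

Besides the shell and the picture viewer there is one more tool, called after "Request:" in YAML: its name, and indented under it one key for each argument. move_arm: Moves the arm, as the interface text tells. Shift numbers are shares of 10 cm and turn numbers shares of pi/2 rad, none past 1 either way. Its arguments: {"type":"object","properties":{"rows":{"type":"array"},"newtons":{"type":"number"}},"required":["rows"]}

```bash
mkdir -p pics; ls; cat > h.py <<'E'
import numpy as np, cv2
from bench import get_obs, cams, workorder, spotter
def T_wc(s):
    if "extrinsics" in s: return np.linalg.inv(s["extrinsics"])
    o=s["obs"]; T=np.eye(4); T[:3,:3]=np.array(o["orientation"]); T[:3,3]=o["ee_pos"]
    return T@np.array(s["tool_from_camera"])
def snap(n):
    o=get_obs(); s=cams.snapshot(n); s["obs"]=o; return s
def cloud(s):
    d=s["depth"]; K=np.array(s["K"]); v,u=np.indices(d.shape)
    P=np.stack([(u-K[0,2])/K[0,0]*d,(v-K[1,2])/K[1,1]*d,d,np.ones_like(d)],-1)
    W=(P@T_wc(s).T)[...,:3]; W[d<=0]=np.nan; return W
def top(s,reg,band=.006):
    P=cloud(s)[reg]; P=P[~np.isnan(P[:,0])]
    z=np.percentile(P[:,2],95); Q=P[abs(P[:,2]-z)<band][:,:2].astype(np.float32)
    c,r=cv2.minEnclosingCircle(Q); return np.round([*c,r,z,*np.median(Q,0)],4),len(Q)
E
python3 - <<'E'
from h import *
o=get_obs(); print({k:np.round(o[k],3).tolist() for k in o})
ims=[]
for n in ["scene","side"]:
    s=snap(n); cv2.imwrite(f"pics/{n}1.png",s["img"])
    print(n,np.round(T_wc(s),2).tolist())
    for q in ["carrier","green_tin","cream_tin","silver_tin"]:
        for r in spotter.silhouettes(n,q)[:4]:
            m=r["region"]; print(q,round(r["p"],2),r["at"],m.sum(),s["img"][m].mean(0).round(),top(s,m))
E
```

```text
pics
{'clock': 0.0, 'q': [-1.299, 0.334, 0.04, 1.466, -0.013, 1.343, -0.058], 'qd': [0.002, 0.001, 0.001, -0.001, -0.002, -0.0, -0.001], 'tau': [0.0, -65.855, 1.366, -40.556, 0.017, 0.012, -0.0], 'ee_pos': [0.235, 0.605, 0.249], 'orientation': [[-0.932, 0.362, -0.0], [0.362, 0.932, -0.002], [-0.0, -0.002, -1.0]], 'contact_force': [0.543, 0.52, -0.671], 'moment': [0.016, -0.012, 0.016], 'grip_force': 0.0, 'grip_width': 1.004}
scene [[0.89, -0.21, 0.41, 0.19], [-0.46, -0.43, 0.78, -0.85], [0.01, -0.88, -0.48, 0.44], [0.0, 0.0, 0.0, 1.0]]
green_tin 0.93 [312.7, 250.8] 1285 [82. 96. 72.] (array([ 0.5065, -0.3676,  0.0284,  0.0664,  0.5046, -0.3699]), 484)
cream_tin 0.77 [268.1, 198.3] 929 [ 53.  54. 152.] (array([ 0.5243, -0.1501,  0.031 ,  0.0705,  0.5234, -0.1526]), 295)
cream_tin 0.72 [244.4, 263.5] 1641 [ 51.  52. 157.] (array([ 0.3874, -0.3421,  0.0311,  0.0705,  0.3857, -0.3464]), 641)
cream_tin 0.67 [231.8, 220.7] 1004 [152. 178. 188.] (array([ 0.3972, -0.2522,  0.0693,  0.0705,  0.4141, -0.2213]), 408)
silver_tin 0.56 [332.8, 214.5] 786 [180. 178. 175.] (array([ 0.6273, -0.2666, 
[... 297 characters left out ...]
77.7] 2932 [ 46.  83. 124.] (array([ 0.5772,  0.0027,  0.1145,  0.0352,  0.5735, -0.0018]), 1259)
green_tin 0.84 [331.5, 274.2] 1606 [58. 76. 51.] (array([ 0.5079, -0.3689,  0.0282,  0.0672,  0.5061, -0.3713]), 670)
cream_tin 0.95 [241.9, 239.0] 1465 [114. 159. 177.] (array([ 0.4118, -0.2527,  0.0657,  0.071 ,  0.4157, -0.2208]), 595)
cream_tin 0.93 [260.4, 286.7] 2032 [ 14.  19. 152.] (array([ 0.3888, -0.3429,  0.0321,  0.071 ,  0.3882, -0.347 ]), 886)
cream_tin 0.58 [281.0, 208.4] 1221 [ 19.  24. 144.] (array([ 0.5278, -0.1504,  0.0314,  0.071 ,  0.5269, -0.154 ]), 434)
silver_tin 0.57 [355.6, 226.9] 1105 [159. 161. 161.] (array([ 0.6311, -0.2679,  0.0327,  0.0493,  0.6292, -0.2699]), 536)
```

View pics/side1.png

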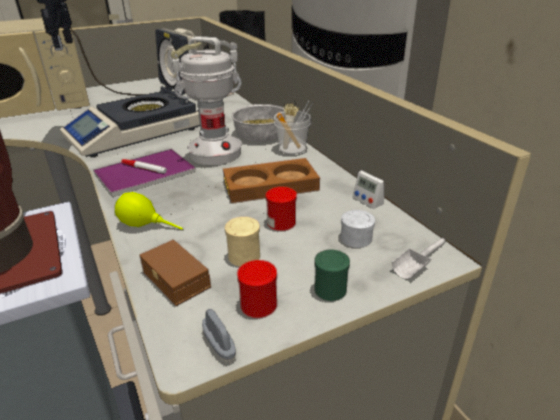

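```bash
python3 - <<'E'
from h import *
s=snap("side"); W=cloud(s); z=W[...,2]
# carrier top
m=(abs(z-.035)<.003)&(W[...,0]>.4)&(W[...,0]<.75)&(W[...,1]>-.12)&(W[...,1]<.15)
P=W[m][:,:2].astype(np.float32); print(len(P),cv2.minAreaRect(P))
# tall things
t=(z>.1)&(np.hypot(W[...,0],W[...,1])<1.0)
n,l,st,c=cv2.connectedComponentsWithStats(t.astype(np.uint8))
for i in range(1,n):
    if st[i,4]>60: Q=W[l==i]; print(c[i].round(),st[i,4],np.percentile(Q,[1,50,99],axis=0).round(3).tolist())
cv2.imwrite("pics/crop1.png",cv2.resize(s["img"][120:320,180:400],(792,720))[:600])
E
```

```text
1101 ((0.607272744178772, 0.053570061922073364), (0.22449642419815063, 0.24333001673221588), 77.970458984375)
[39. 50.] 5410 [[0.043, 0.537, 0.102], [0.173, 0.791, 0.204], [0.27, 0.969, 0.362]]
[402.  86.] 35312 [[0.778, -0.449, 0.103], [0.81, -0.076, 0.215], [0.982, 0.546, 0.381]]
[197.  71.] 5308 [[0.441, 0.16, 0.104], [0.505, 0.205, 0.225], [0.597, 0.591, 0.3]]
[289. 107.] 74 [[0.718, 0.189, 0.1], [0.73, 0.2, 0.106], [0.747, 0.214, 0.117]]
[  6. 184.] 920 [[0.052, -0.053, 0.101], [0.071, -0.016, 0.144], [0.082, 0.044, 0.212]]
```

The side picture shows these candidates:
- **Cream tin:** the pale tin at (242,240). The look-alikes are red, at (281,208) and (258,288).
- **Green tin:** (331,274), the only dark green one.
- **Silver tin:** (357,228).
- **Carrier:** (271,180), with pockets at about (250,178) and (293,171).
- **Grinder:** (212,100), left of the carrier.

Next I'll check the crop and get the carrier's yaw.

```bash
cat >> h.py <<'E'
def go(x,y,z,yaw_y=None):
    """shift in tool axes (units 10 cm) and turn about tool z (units pi/2) to bring tool y to direction yaw_y (deg, mod 180)"""
    o=get_obs(); R=np.array(o["orientation"]); d=R.T@(np.array([x,y,z])-o["ee_pos"])/.1
    a=np.degrees(np.arctan2(R[1,1],R[0,1])); t=None
    if yaw_y is not None: t=-(((yaw_y-a+90)%180)-90)/90
    print("shift",d.round(3),"yaw now",a.round(1),"turn",t, "q7",round(o["q"][6],2))
E
python3 - <<'E'
from h import *
s=snap("side"); W=cloud(s)
r=max(spotter.silhouettes("side","carrier"),key=lambda r:r["region"].sum())
m=r["region"]&(abs(W[...,2]-.035)<.004); P=W[m][:,:2].astype(np.float32)
(c,wh,a)=cv2.minAreaRect(P); print(c,wh,a); print(cv2.boxPoints((c,wh,a)).round(3).tolist())
go(.577,.003,.42)
cv2.imwrite("pics/crop2.png",cv2.resize(s["img"][180:320,200:360],(640,560)))
E
```

```text
(0.5780775547027588, 0.005103535950183868) (0.11603647470474243, 0.20665735006332397) 78.17918395996094
[[0.4650000035762787, -0.03099999949336052], [0.6669999957084656, -0.0729999989271164], [0.6909999847412109, 0.04100000113248825], [0.48899999260902405, 0.08299999684095383]]
shift [-5.367 -4.381 -1.7  ] yaw now 68.8 turn None q7 -0.06
```

View pics/crop2.png

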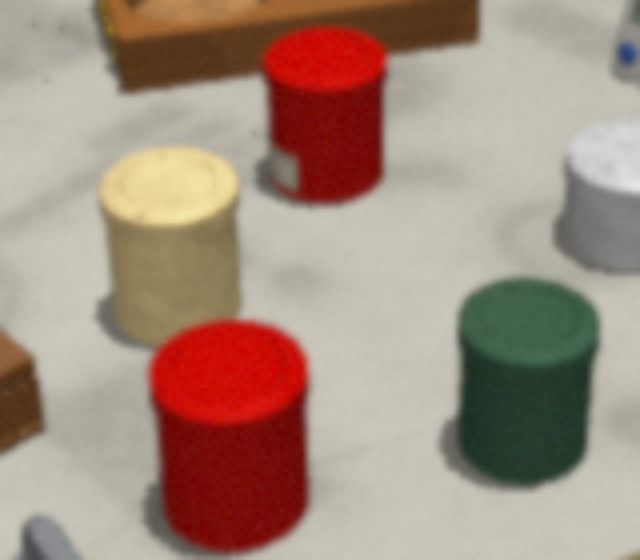

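The crop shows the cream tin's lid at (170,185) and the green tin's at (530,320), with the red look-alikes at (325,110) and (228,430). I'll rise first, then cross above the grinder.

Request:
move_arm:
  rows:
    - [[0,0,0,0,0,-0.4,0],[0,0,0,0,0,-0.4,0],[0,0,0,0,0,-0.4,0],[0,0,0,0,0,-0.4,0],[0,0,0,0,0,-0.1,0],[0,0,0,0,0,0,0]]

```text
clock: 1.25
ee_pos: [0.2357, 0.6063, 0.4219]
orientation: [[-0.932, 0.362, 0.001], [0.362, 0.932, 0.003], [0.0, 0.003, -1.0]]
contact_force: [0.1, -0.1, -0.4]
grip_width: 1.001
grip_force: 0.0
```

Request:
move_arm:
  rows:
    - [[0,0,0,-0.3,-0.24,0,0],[0,0,0,-0.3,-0.24,0,0],[0,0,0,-0.3,-0.24,0,0],[0,0,0,-0.3,-0.24,0,0],[0,0,0,-0.3,-0.24,0,0],[0,0,0,-0.3,-0.24,0,0],[0,0,0,-0.3,-0.24,0,0],[0,0,0,-0.3,-0.24,0,0],[0,0,0,-0.3,-0.24,0,0],[0,0,0,-0.3,-0.24,0,0]]

```text
clock: 2.25
ee_pos: [0.4283, 0.2717, 0.418]
orientation: [[-0.932, 0.362, -0.002], [0.362, 0.932, -0.002], [0.001, -0.002, -1.0]]
contact_force: [-0.5, -0.3, -0.7]
grip_width: 1.0
grip_force: 0.0
```

Request:
move_arm:
  rows:
    - [[0,0,0,-0.3,-0.25,0,0],[0,0,0,-0.3,-0.25,0,0],[0,0,0,-0.3,-0.25,0,0],[0,0,0,-0.3,-0.25,0,0],[0,0,0,-0.3,-0.25,0,0],[0,0,0,-0.3,-0.25,0,0],[0,0,0,-0.3,-0.25,0,0],[0,0,0,-0.27,-0.23,0,0],[0,0,0,0,0,0,0],[0,0,0,0,0,0,0]]

```text
clock: 3.25
ee_pos: [0.577, 0.0022, 0.418]
orientation: [[-0.931, 0.364, -0.003], [0.364, 0.931, -0.001], [0.002, -0.002, -1.0]]
contact_force: [0.1, -0.5, -0.3]
grip_width: 0.999
grip_force: 0.0
```

```bash
cat >> h.py <<'E'
def carrier():
    s=snap("wrist"); W=cloud(s)
    rs=spotter.silhouettes("wrist","carrier")
    if not rs: print("no carrier"); return s
    r=max(rs,key=lambda r:r["region"].sum())
    m=r["region"]&(abs(W[...,2]-.034)<.006); P=W[m]; print("carrier",r["p"],P[:,2].mean(),cv2.minAreaRect(P[:,:2].astype(np.float32)))
    f=(abs(W[...,2]-.01)<.006)&(cv2.morphologyEx(r["region"].astype(np.uint8),cv2.MORPH_CLOSE,np.ones((61,61)))>0)
    n,l,st,c=cv2.connectedComponentsWithStats(f.astype(np.uint8))
    for i in range(1,n):
        if st[i,4]>300: Q=W[l==i][:,:2].astype(np.float32); print("floor",c[i].round(),st[i,4],cv2.minEnclosingCircle(Q),Q.mean(0))
    return s
E
python3 - <<'E'
from h import *
print(np.round(get_obs()["ee_pos"],3))
s=carrier(); cv2.imwrite("pics/w1.png",s["img"]); go(.414,-.222,.25,78.2)
E
```

```text
[0.577 0.002 0.418]
carrier 0.8 0.033690222858015685 ((0.5764517188072205, 0.005030304193496704), (0.11013258248567581, 0.20727182924747467), 77.76454162597656)
floor [272. 135.] 2018 ((0.5279643535614014, 0.015394657850265503), 0.04221552982926369) [0.52752405 0.01556887]
floor [282. 193.] 1664 ((0.626395046710968, -0.005776902660727501), 0.04212044179439545) [ 0.6272352  -0.00575227]
shift [ 0.699 -2.696  1.691] yaw now 68.8 turn -0.10415561205024979 q7 1.2
```

View pics/w1.png

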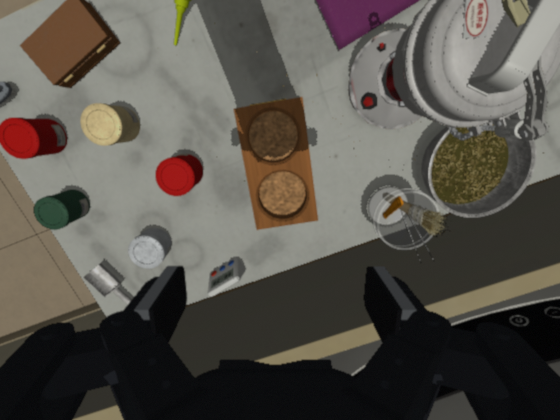

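The wrist view shows the carrier with its pockets at (272,135) and (282,193), cream at (104,124), green at (60,208), reds at (30,137) and (180,175), and silver at (148,250). Both cameras agree on the positions. I'll take the cream tin first.

Request:
move_arm:
  rows:
    - [[0,0,0,0.07,-0.3,0.19,0],[0,0,0,0.08,-0.3,0.19,0],[0,0,0,0.08,-0.3,0.19,0],[0,0,0,0.08,-0.3,0.19,0],[0,0,0,0.08,-0.3,0.19,0],[0,0,0,0.08,-0.3,0.19,0],[0,0,0,0.08,-0.3,0.19,0],[0,0,0,0.08,-0.3,0.18,0],[0,0,-0.05,0.07,-0.3,0.18,0],[0,0,-0.05,0,0,0,0]]

```text
clock: 4.35
ee_pos: [0.4109, -0.225, 0.2488]
orientation: [[-0.977, 0.212, -0.003], [0.212, 0.977, 0.001], [0.003, 0.001, -1.0]]
contact_force: [-0.3, 0.6, 0.8]
grip_width: 1.003
grip_force: 0.0
```

Request:
move_arm:
  rows:
    - [[0,0,0,0,0,0,0],[0,0,0,0,0,0,0]]

```text
clock: 4.55
ee_pos: [0.4148, -0.222, 0.2512]
orientation: [[-0.977, 0.212, 0.001], [0.212, 0.977, 0.0], [-0.001, 0.0, -1.0]]
contact_force: [-0.7, -0.4, 0.1]
grip_width: 0.999
grip_force: 0.0
```

```bash
cat >> h.py <<'E'
def tin(q,lo,hi):
    s=snap("wrist"); W=cloud(s)
    for r in spotter.silhouettes("wrist",q):
        m=r["region"]; P=W[m&(W[...,2]>lo)&(W[...,2]<hi)]
        if len(P)>50: print(q,round(r["p"],2),r["at"],s["img"][m].mean(0).round(),cv2.minEnclosingCircle(P[:,:2].astype(np.float32)),P.mean(0).round(4))
    return s
E
python3 - <<'E'
from h import *
o=get_obs();print(np.round(o["ee_pos"],4),np.round(o["q"],2))
s=tin("cream_tin",.06,.08); print(np.round(s["tool_from_camera"],3).tolist()); cv2.imwrite("pics/w2.png",s["img"])
E
```

```text
[ 0.4148 -0.222   0.2512] [-0.43 -0.1   0.79  1.91  0.07  1.3   1.7 ]
cream_tin 0.8 [277.7, 194.3] [ 81. 108. 115.] ((0.41681739687919617, -0.2160864919424057), 0.030964979901909828) [ 0.4152 -0.2162  0.0696]
cream_tin 0.78 [350.1, 265.1] [17. 19. 96.] ((0.527359664440155, -0.1497153490781784), 0.031078457832336426) [ 0.5203 -0.1565  0.0691]
cream_tin 0.56 [162.4, 188.9] [ 17.  19. 111.] ((0.38880422711372375, -0.3432657718658447), 0.03117409162223339) [ 0.3876 -0.3413  0.0694]
cream_tin 0.52 [188.9, 272.3] [26. 33. 22.] ((0.5116346478462219, -0.35250455141067505), 0.0231190025806427) [ 0.5129 -0.3457  0.0653]
[[0.001, -0.957, -0.291, 0.074], [1.0, 0.001, 0.0, -0.001], [0.0, -0.291, 0.957, -0.124], [0.0, 0.0, 0.0, 1.0]]
```

Request:
move_arm:
  rows:
    - [[0,0,0,0,0.06,0.3,0],[0,0,0,0,0,0.35,0],[0,0,0,0,0,0.35,0],[0,0,0,0,0,0.35,0],[0,0,0,0,0,0.3,0],[0,0,0,0,0,0.2,0],[0,0,0,0,0,0.15,0],[0,0,0,0,0,0.08,0],[0,0,0,0,0,0,0],[0,0,0,0,0,0,0]]

```text
clock: 5.65
ee_pos: [0.416, -0.2175, 0.0436]
orientation: [[-0.977, 0.212, 0.001], [0.212, 0.977, -0.0], [-0.001, -0.0, -1.0]]
contact_force: [0.2, -0.6, 0.5]
grip_width: 1.002
grip_force: 0.0
```

Request:
move_arm:
  rows:
    - [[0,0,0,0,0,0,0.6],[0,0,0,0,0,0,0.6],[0,0,0,0,0,0,0.6],[0,0,0,0,0,0,0.6],[0,0,0,0,0,0,0.6],[0,0,0,0,0,0,0.6]]
  newtons: 35

```text
clock: 6.25
ee_pos: [0.4162, -0.2174, 0.044]
orientation: [[-0.977, 0.212, 0.001], [0.212, 0.977, 0.0], [-0.001, 0.001, -1.0]]
contact_force: [-2.5, 2.2, 9.4]
grip_width: 0.674
grip_force: 35.9
```

Request:
move_arm:
  rows:
    - [[0,0,0,0,0,-0.1,0.6],[0,0,0,0,0,-0.3,0.6],[0,0,0,0,0,-0.35,0.6],[0,0,0,0,0,-0.35,0.6],[0,0,0,0,0,-0.2,0.6],[0,0,0,0,0,0,0.6]]

```text
clock: 6.85
ee_pos: [0.417, -0.2182, 0.1762]
orientation: [[-0.977, 0.212, 0.006], [0.212, 0.977, 0.0], [-0.006, 0.001, -1.0]]
contact_force: [0.8, 0.3, -2.2]
grip_width: 0.668
grip_force: 38.4
```

Request:
move_arm:
  rows:
    - [[0,0,0,-0.1,0.16,0,0.6],[0,0,0,-0.2,0.3,0,0.6],[0,0,0,-0.2,0.32,0,0.6],[0,0,0,-0.22,0.34,0,0.6],[0,0,0,-0.22,0.34,0,0.6],[0,0,0,-0.22,0.34,0,0.6],[0,0,0,-0.22,0.34,0,0.6],[0,0,0,-0.15,0.24,0,0.6],[0,0,0,-0.08,0.13,0,0.6],[0,0,0,0,0,0,0.6]]

```text
clock: 7.85
ee_pos: [0.6264, -0.0041, 0.1714]
orientation: [[-0.978, 0.209, -0.002], [0.209, 0.978, -0.001], [0.002, -0.001, -1.0]]
contact_force: [0.7, 0.2, -1.7]
grip_width: 0.67
grip_force: 38.4
```

```bash
python3 - <<'E'
from h import *
o=get_obs();print(np.round(o["contact_force"],1),o["grip_width"])
s=snap("wrist"); W=cloud(s); cv2.imwrite("pics/w3.png",s["img"]); go(.6268,-.0057,.054,77.8)
rs=spotter.silhouettes("wrist","cream_tin")
for r in rs:
    m=r["region"]; P=W[m]; P=P[~np.isnan(P[:,0])]; c=s["img"][m].mean(0)
    if len(P): print(r["p"],r["at"],c.round(),np.percentile(P,[2,50,98],axis=0).round(3).tolist())
s=snap("side"); cv2.imwrite("pics/s3.png",s["img"]); W=cloud(s)
for r in spotter.silhouettes("side","cream_tin"):
    m=r["region"]; P=W[m]; P=P[~np.isnan(P[:,0])]; c=s["img"][m].mean(0)
    if len(P): print(r["p"],r["at"],c.round(),np.percentile(P,[2,50,98],axis=0).round(3).tolist())
E
```

```text
[ 0.7  0.2 -1.7] 0.6695360656153281
shift [-0.013  0.01   1.178] yaw now 77.8 turn -0.000169154493127937 q7 1.51
0.96 [66.3, 131.4] [ 16.  18. 118.] [[0.502, -0.174, 0.007], [0.528, -0.138, 0.069], [0.556, -0.12, 0.071]]
0.89 [272.9, 297.4] [64. 88. 97.] [[0.597, -0.03, 0.141], [0.614, -0.002, 0.197], [0.643, 0.022, 0.199]]
0.97 [285.8, 123.7] [ 89. 123. 139.] [[0.597, -0.038, 0.131], [0.608, -0.028, 0.16], [0.647, 0.012, 0.199]]
0.72 [258.0, 286.1] [ 15.  20. 155.] [[0.36, -0.373, 0.004], [0.383, -0.362, 0.059], [0.414, -0.32, 0.072]]
0.63 [280.6, 208.2] [ 20.  25. 147.] [[0.499, -0.179, 0.003], [0.52, -0.169, 0.05], [0.554, -0.125, 0.071]]
```

View pics/w3.png

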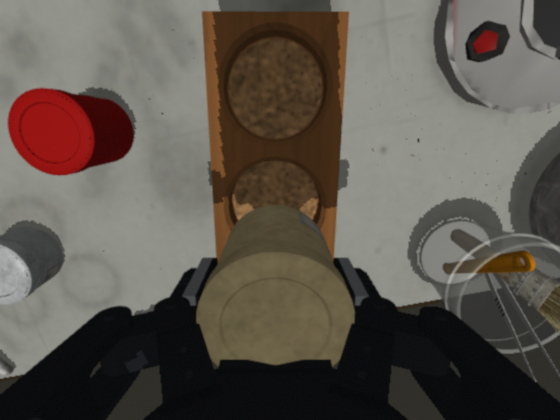

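The wrist picture shows the cream tin held upright at (275,310). The far pocket lies just under it at (275,185) and the near pocket is free at (275,85). I'll lower the tin.

Request:
move_arm:
  rows:
    - [[0,0,0,-0.01,0.01,0.2,0.6],[0,0,0,0,0,0.25,0.6],[0,0,0,0,0,0.2,0.6],[0,0,0,0,0,0.15,0.6],[0,0,0,0,0,0.12,0.6],[0,0,0,0,0,0.1,0.6],[0,0,0,0,0,0.08,0.6],[0,0,0,0,0,0.04,0.6],[0,0,0,0,0,0,0.6],[0,0,0,0,0,0,0.6]]

```text
clock: 9.05
ee_pos: [0.6276, -0.0056, 0.0595]
orientation: [[-0.977, 0.212, 0.001], [0.212, 0.977, -0.0], [-0.001, 0.0, -1.0]]
contact_force: [0.2, -0.1, -2.1]
grip_width: 0.669
grip_force: 38.4
```

Request:
move_arm:
  rows:
    - [[0,0,0,0,0,0.03,0.6],[0,0,0,0,0,0.02,0.6],[0,0,0,0,0,0.01,0.6],[0,0,0,0,0,0,0.6],[0,0,0,0,0,0,0.6]]

```text
clock: 9.55
ee_pos: [0.6275, -0.0055, 0.0541]
orientation: [[-0.977, 0.212, 0.0], [0.212, 0.977, 0.001], [-0.0, 0.001, -1.0]]
contact_force: [-5.0, 1.2, 8.2]
grip_width: 0.667
grip_force: 39.3
```

Contact is at the expected floor height, so I'll release.

Request:
move_arm:
  rows:
    - [[0,0,0,0,0,0,0.2],[0,0,0,0,0,0,0.1],[0,0,0,0,0,0,0],[0,0,0,0,0,0,0],[0,0,0,0,0,0,0]]

```text
clock: 10.05
ee_pos: [0.6273, -0.0055, 0.053]
orientation: [[-0.977, 0.212, -0.0], [0.212, 0.977, -0.0], [0.0, -0.0, -1.0]]
contact_force: [-0.1, -0.4, -0.7]
grip_width: 0.996
grip_force: 0.0
```

Request:
move_arm:
  rows:
    - [[0,0,0,0,0,-0.1,0],[0,0,0,0,0,-0.2,0],[0,0,0,0,0,-0.3,0],[0,0,0,0,0,-0.4,0],[0,0,0,0,0,-0.5,0],[0,0,0,0,0,-0.4,0],[0,0,0,0,0,-0.1,0],[0,0,0,0,0,0,0]]

```text
clock: 10.85
ee_pos: [0.6281, -0.0057, 0.2554]
orientation: [[-0.977, 0.212, 0.004], [0.212, 0.977, 0.001], [-0.004, 0.002, -1.0]]
contact_force: [-0.9, 0.1, -0.7]
grip_width: 0.999
grip_force: 0.0
```

```bash
python3 - <<'E'
from h import *
s=tin("cream_tin",.06,.1); cv2.imwrite("pics/w4.png",s["img"])
tin("green_tin",.05,.075)
go(.507,-.369,.25,77.8)
E
```

```text
cream_tin 0.67 [120.0, 126.4] [ 18.  20. 123.] ((0.5280775427818298, -0.14914865791797638), 0.031079912558197975) [ 0.5277 -0.147   0.0693]
cream_tin 0.59 [273.2, 190.7] [ 89. 120. 129.] ((0.627587080001831, -0.006258576177060604), 0.030827999114990234) [ 0.626  -0.0058  0.0795]
shift [ 0.396 -3.807  0.017] yaw now 77.8 turn -0.0004861393990225338 q7 1.48
```

Cream is seated, with its lid at z = 0.080. Now the green tin.

Request:
move_arm:
  rows:
    - [[0,0,0,0.04,-0.3,0,0],[0,0,0,0.04,-0.4,0,0],[0,0,0,0.04,-0.45,0,0],[0,0,0,0.04,-0.45,0,0],[0,0,0,0.04,-0.45,0,0],[0,0,0,0.04,-0.45,0,0],[0,0,0,0.04,-0.45,0,0],[0,0,0,0.04,-0.45,0,0],[0,0,0,0.04,-0.3,0,0],[0,0,0,0.04,-0.1,0,0]]

```text
clock: 12.05
ee_pos: [0.5047, -0.372, 0.2517]
orientation: [[-0.976, 0.217, -0.003], [0.217, 0.976, -0.001], [0.003, -0.002, -1.0]]
contact_force: [0.6, -0.1, 0.3]
grip_width: 0.998
grip_force: 0.0
```

Request:
move_arm:
  rows:
    - [[0,0,0,0,0,0,0],[0,0,0,0,0,0,0]]

```text
clock: 12.25
ee_pos: [0.5082, -0.3668, 0.2522]
orientation: [[-0.978, 0.211, -0.001], [0.211, 0.978, 0.001], [0.001, 0.001, -1.0]]
contact_force: [0.9, -0.1, 0.2]
grip_width: 1.0
grip_force: 0.0
```

```bash
python3 - <<'E'
from h import *
tin("green_tin",.055,.075); go(.507,-.369,.043)
E
```

```text
green_tin 0.78 [274.5, 191.7] [34. 44. 29.] ((0.5077703595161438, -0.3673546314239502), 0.02836703695356846) [ 0.5064 -0.3671  0.0655]
shift [ 0.011 -0.032  2.096] yaw now 77.9 turn None q7 2.14
```

Request:
move_arm:
  rows:
    - [[0,0,0,0,-0.01,0.3,0],[0,0,0,0,0,0.35,0],[0,0,0,0,0,0.35,0],[0,0,0,0,0,0.35,0],[0,0,0,0,0,0.3,0],[0,0,0,0,0,0.22,0],[0,0,0,0,0,0.14,0],[0,0,0,0,0,0.08,0],[0,0,0,0,0,0,0],[0,0,0,0,0,0,0]]

```text
clock: 13.35
ee_pos: [0.508, -0.3696, 0.045]
orientation: [[-0.977, 0.212, 0.001], [0.212, 0.977, -0.001], [-0.001, -0.0, -1.0]]
contact_force: [-0.7, 0.1, -0.0]
grip_width: 1.0
grip_force: 0.0
```

Request:
move_arm:
  rows:
    - [[0,0,0,0,0,0,0.6],[0,0,0,0,0,0,0.6],[0,0,0,0,0,0,0.6],[0,0,0,0,0,0,0.6],[0,0,0,0,0,0,0.6],[0,0,0,0,0,0,0.6]]
  newtons: 35

```text
clock: 13.95
ee_pos: [0.5079, -0.3693, 0.0446]
orientation: [[-0.977, 0.212, 0.001], [0.212, 0.977, 0.0], [-0.001, 0.0, -1.0]]
contact_force: [0.0, 1.3, 5.5]
grip_width: 0.623
grip_force: 55.8
```

Request:
move_arm:
  rows:
    - [[0,0,0,0,0,-0.1,0.6],[0,0,0,0,0,-0.3,0.6],[0,0,0,0,0,-0.35,0.6],[0,0,0,0,0,-0.4,0.6],[0,0,0,0,0,-0.35,0.6],[0,0,0,0,0,0,0.6],[0,0,0,0,0,0,0.6]]

```text
clock: 14.65
ee_pos: [0.5074, -0.3697, 0.1948]
orientation: [[-0.977, 0.212, 0.001], [0.212, 0.977, -0.001], [-0.001, -0.0, -1.0]]
contact_force: [0.3, 0.2, -0.7]
grip_width: 0.628
grip_force: 57.3
```

```bash
python3 - <<'E'
from h import *
go(.5278,.0154,.18,77.8)
E
```

```text
shift [0.618 3.806 0.146] yaw now 77.7 turn -0.0006334356710979705 q7 2.17
```

Request:
move_arm:
  rows:
    - [[0,0,0,0.04,0.25,0,0.6],[0,0,0,0.06,0.4,0,0.6],[0,0,0,0.07,0.45,0,0.6],[0,0,0,0.07,0.45,0,0.6],[0,0,0,0.07,0.45,0,0.6],[0,0,0,0.07,0.45,0,0.6],[0,0,0,0.07,0.45,0,0.6],[0,0,0,0.07,0.45,0,0.6],[0,0,0,0.06,0.3,0,0.6],[0,0,0,0.04,0.15,0,0.6]]

```text
clock: 15.65
ee_pos: [0.5263, 0.0188, 0.1924]
orientation: [[-0.978, 0.208, -0.003], [0.208, 0.978, -0.0], [0.003, -0.001, -1.0]]
contact_force: [0.3, -0.1, -0.7]
grip_width: 0.621
grip_force: 57.4
```

Request:
move_arm:
  rows:
    - [[0,0,0,0,0,0,0.6],[0,0,0,0,0,0,0.6]]

```text
clock: 15.85
ee_pos: [0.5267, 0.0144, 0.1931]
orientation: [[-0.977, 0.212, -0.002], [0.212, 0.977, -0.001], [0.001, -0.001, -1.0]]
contact_force: [0.2, -0.3, -0.6]
grip_width: 0.621
grip_force: 57.4
```

```bash
python3 - <<'E'
from h import *
o=get_obs();print(np.round(o["ee_pos"],4),o["grip_width"]);go(.5278,.0154,.0545,77.8)
s=snap("wrist"); W=cloud(s); cv2.imwrite("pics/w5.png",s["img"])
for r in spotter.silhouettes("wrist","green_tin"):
    m=r["region"]; P=W[m]; P=P[~np.isnan(P[:,0])]
    if len(P): print(r["p"],r["at"],np.percentile(P,[2,50,98],axis=0).round(3).tolist())
E
```

```text
[0.5267 0.0144 0.1931] 0.6214178742660396
shift [-0.011  0.014  1.386] yaw now 77.8 turn -0.00045408869569709196 q7 1.34
0.85 [276.5, 296.8] [[0.499, -0.01, 0.159], [0.517, 0.016, 0.214], [0.545, 0.039, 0.216]]
```

View pics/w5.png

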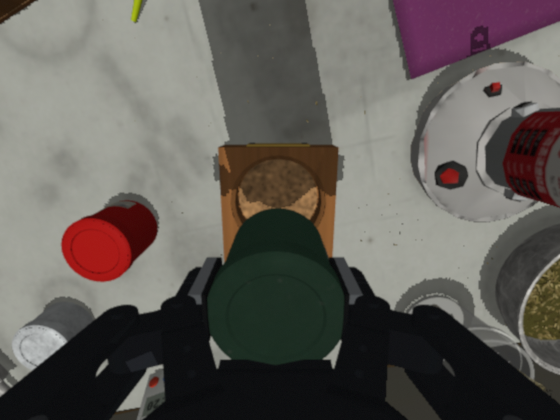

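The wrist picture shows the green tin held upright at (275,300) over the near pocket at (278,190). The grinder base is well clear, at (490,140). I'll lower it.

Request:
move_arm:
  rows:
    - [[0,0,0,-0.01,0.01,0.25,0.6],[0,0,0,0,0,0.3,0.6],[0,0,0,0,0,0.25,0.6],[0,0,0,0,0,0.18,0.6],[0,0,0,0,0,0.14,0.6],[0,0,0,0,0,0.1,0.6],[0,0,0,0,0,0.08,0.6],[0,0,0,0,0,0.04,0.6],[0,0,0,0,0,0,0.6],[0,0,0,0,0,0,0.6]]

```text
clock: 16.95
ee_pos: [0.5289, 0.0159, 0.0605]
orientation: [[-0.977, 0.212, 0.001], [0.212, 0.977, 0.0], [-0.001, 0.0, -1.0]]
contact_force: [0.6, -0.5, -1.3]
grip_width: 0.623
grip_force: 57.4
```

Request:
move_arm:
  rows:
    - [[0,0,0,0,0,0.02,0.6],[0,0,0,0,0,0.02,0.6],[0,0,0,0,0,0,0.6],[0,0,0,0,0,0,0.6]]

```text
clock: 17.35
ee_pos: [0.5285, 0.0159, 0.056]
orientation: [[-0.977, 0.212, -0.0], [0.212, 0.977, -0.0], [0.0, -0.0, -1.0]]
contact_force: [1.0, 0.2, -0.4]
grip_width: 0.621
grip_force: 57.4
```

Request:
move_arm:
  rows:
    - [[0,0,0,0,0,0.02,0.6],[0,0,0,0,0,0.01,0.6],[0,0,0,0,0,0,0.6],[0,0,0,0,0,0,0.6]]

```text
clock: 17.75
ee_pos: [0.5289, 0.016, 0.0535]
orientation: [[-0.977, 0.212, 0.001], [0.212, 0.977, 0.0], [-0.0, 0.001, -1.0]]
contact_force: [-1.4, 0.2, 5.9]
grip_width: 0.611
grip_force: 61.3
```

The green tin is on the floor, so I'll release and rise.

Request:
move_arm:
  rows:
    - [[0,0,0,0,0,0,0.3],[0,0,0,0,0,0,0.1],[0,0,0,0,0,0,0],[0,0,0,0,0,0,0],[0,0,0,0,0,0,0]]

```text
clock: 18.25
ee_pos: [0.5285, 0.0159, 0.053]
orientation: [[-0.977, 0.212, -0.0], [0.212, 0.977, -0.0], [0.0, -0.0, -1.0]]
contact_force: [0.5, 0.3, -0.9]
grip_width: 0.996
grip_force: 0.0
```

Request:
move_arm:
  rows:
    - [[0,0,0,0,0,-0.1,0],[0,0,0,0,0,-0.2,0],[0,0,0,0,0,-0.3,0],[0,0,0,0,0,-0.4,0],[0,0,0,0,0,-0.5,0],[0,0,0,0,0,-0.5,0],[0,0,0,0,0,-0.3,0],[0,0,0,0,0,-0.1,0],[0,0,0,0,0,0,0],[0,0,0,0,0,0,0]]

```text
clock: 19.25
ee_pos: [0.528, 0.0158, 0.292]
orientation: [[-0.977, 0.212, -0.001], [0.212, 0.977, -0.0], [0.001, -0.001, -1.0]]
contact_force: [-0.2, -0.1, 0.2]
grip_width: 1.002
grip_force: 0.0
```

```bash
python3 - <<'E'
from h import *
s=tin("green_tin",.05,.1);tin("cream_tin",.05,.1);tin("silver_tin",.035,.06); cv2.imwrite("pics/w6.png",s["img"])
E
```

```text
green_tin 0.75 [270.9, 187.3] [37. 49. 32.] ((0.5271777510643005, 0.011273941956460476), 0.028523264452815056) [0.5256 0.0119 0.0755]
cream_tin 0.88 [147.3, 210.8] [ 20.  22. 111.] ((0.5275375247001648, -0.14969642460346222), 0.031459175050258636) [ 0.526  -0.1463  0.0687]
cream_tin 0.66 [273.2, 262.2] [ 95. 130. 141.] ((0.6269640922546387, -0.006090959999710321), 0.030818382278084755) [ 0.6226 -0.0054  0.0773]
silver_tin 0.64 [102.8, 289.5] [114. 115. 113.] ((0.630225419998169, -0.2654552757740021), 0.03273899480700493) [ 0.6278 -0.2619  0.0468]
```

View pics/w6.png

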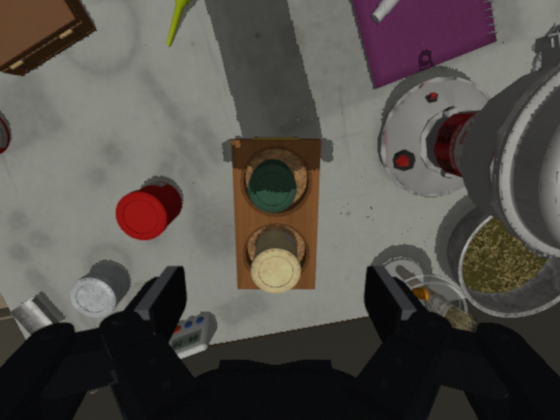

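The green tin stands in the near pocket at (272,187) and the cream tin in the far one at (275,265). Their lids are at the seated heights of 76 and about 80 mm. Silver (98,290) and the red tins stand where they were, and the gripper is clear.

```bash
python3 -c "
from bench import workorder; print(workorder.finish_job())"
```

```text
the job is handed in; nothing more can be done
None
```

The green and cream tins are upright on the pocket floors, green in the near pocket and cream in the far one; the silver tin was left alone, and the job was handed in at about 19 s.

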